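# Hold a sprung clip open around the index divider

### The job

Lift the blue lid off the card-index box and set it down, open side down, around the middle of the round cork mat. Then take the yellow spring clip from its tray by its two black finger bars, squeeze them so that the jaws gape wide, and lower it square over the middle of the red divider's top edge, a centimetre or two down, one jaw on each side and neither touching the divider. Finish still holding the clip squeezed open there, without letting go, and leave the other desk things where they are.

Things in the scene. Friction and masses are not known exactly. Their poses are not given: they have to be found in the camera images.
- index_box: white card-index box with a blue band, fixed, 128 (x) x 80 (y) mm. The lid sits on its ledge, 40 mm high; inside that a rim, 117 x 69 mm outside, rises to 52 mm. Under the lid: stock cards up to 50 mm high and a red divider upright in the middle, 104 mm long in x, 4 mm thick in y, top edge 98 mm up. Origin: centre of the underside; x along the divider, z up. Yaw within 0.6 rad
- divider_edge (a point): middle of the red divider's top edge, 98 mm straight above the box's origin; axes as the box
- box_lid: loose deep blue lid, 128 (x) x 80 (y) x 64 mm, 3 mm walls, open below, about 150 g; rests on the box's ledge with 2.5 mm play around the rim; rises 60 mm to clear the divider. On top in its middle a black grip ridge, 60 mm long in x, 18 mm thick in y, 34 mm high (64 to 98 mm above the origin). Origin: centre of its lower rim plane; axes as the box at the start
- mat: round cork mat fixed to the table, 170 mm across, 4 mm thick; origin: centre of its underside
- clip_tray: shallow grey tray fixed to the table, 120 (x) x 90 (y) mm, floor 4 mm thick, lip 10 mm high, in which the clip stands; origin: centre of its underside
- clip: loose yellow spring clip, about 110 g, standing on its shut jaws near the tray's middle, two black finger bars up. Origin: middle of the underside of the shut jaws; x along jaws (46 mm) and bars, y across (the way it is squeezed), z up. Axle along x 40 mm above the origin. Black jaw lips, 10 mm thick, 8 mm high; above them the shut jaws are hollow, 10 mm wide inside. Yaw within 0.6 rad
- bar_left (a point): middle of the round finger bar on the clip's +y side, on its centre line: 78 mm above and 22 mm beside the clip's origin when shut. Bars run along x, 10 mm thick, 50 mm long, 54 mm over both when shut. Squeezed to 44 mm over both the jaw gap is 9 mm, 38: 15, 34: 19, 27: 26 mm (the stop); the bars rise up to 5 mm against the axle
- bar_right (a point): middle of the finger bar on the clip's -y side, on its centre line
- jaw_left (a point): middle of the inner lower edge of the jaw on the clip's +y side; 40 mm below the axle when shut, 38 mm wide open
- jaw_right (a point): middle of the inner lower edge of the jaw on the clip's -y side
- clip_left (a joint): opening angle of the clip's +y half in rad: 0 shut, 0.33 wide open at its stop; a squeeze of about 5 N on each bar starts it, about 10 N holds it wide open; it springs shut when let go
- clip_right (a joint): the same for the -y half; both halves move alike
- stapler: red and black desk stapler lying flat, 130 x 34 x 45 mm, to be left alone; origin: centre of its underside
- mug: white ceramic mug, 76 mm across, 90 mm high, to be left alone; origin: centre of its underside
- tape_roll: roll of clear tape lying flat, 80 mm across, 20 mm high, to be left alone; origin: centre of its underside
- glue_stick: glue stick standing up, 24 mm across, 90 mm high, red cap, to be left alone; origin: centre of its underside
- rubber_stamp: wooden rubber stamp standing up, 34 mm across, 64 mm high, to be left alone; origin: centre of its underside
- calculator: black desk calculator lying flat, 140 x 85 x 20 mm, to be left alone; origin: centre of its underside
- pen_box: yellow box of blue pens standing up, 50 x 35 x 130 mm, to be left alone; origin: centre of its underside

How it is judged:
On the way, in this order (a step that is already met when the one before it is completed fails the run):
1. the lid is lifted clear above the divider (z of box_lid in the frame of index_box above 0.1 m and contact force between box_lid and the fingers above 0.5 N), for 0.1 s.
2. the lid rests on the cork mat, let go (horizontal distance between box_lid and mat below 0.05 m and z of box_lid in the frame of mat between 0 and 0.008 m and angle between box_lid's own z axis and vertical below 0.1 rad and contact force between box_lid and the fingers below 0.1 N and contact force between box_lid and mat above 0.4 N), for 0.2 s.
3. the clip is lifted from its tray in the fingers (z of clip in the frame of clip_tray above 0.03 m and contact force between clip and the fingers above 2 N), for 0.1 s.
At the end, for the whole second after the job is handed in: Lid let go, upright, within 50 mm of the mat's centre. Fingers hold the clip (over 3 N), both halves open over 0.17 rad, jaw tips 4-30 mm below the divider's edge, each side, 2.5-25 mm off its mid-plane, box untouched; within 30 mm of its middle, square and upright within 0.3 rad, still (all of step 2 and linear speed of box_lid below 0.02 m/s and ((y of jaw_left in the frame of divider_edge between 0.0025 and 0.025 m and y of jaw_right in the frame of divider_edge between -0.025 and -0.0025 m) or (y of jaw_right in the frame of divider_edge between 0.0025 and 0.025 m and y of jaw_left in the frame of divider_edge between -0.025 and -0.0025 m)) and z of jaw_left in the frame of divider_edge between -0.03 and -0.004 m and z of jaw_right in the frame of divider_edge between -0.03 and -0.004 m and x of clip in the frame of divider_edge between -0.03 and 0.03 m and angle between the x axis of clip and the x axis of index_box, either way round below 0.3 rad and angle between clip's own z axis and vertical below 0.3 rad and value of joint each of clip_left, clip_right above 0.17 rad and contact force between clip and index_box below 0.2 N and contact force between clip and the fingers above 3 N and linear speed of clip below 0.03 m/s); the arm keeps its last pose, push and grip.
It fails at once if a bystander on the desk is moved more than 30 mm (distance of any of stapler, mug, tape_roll, glue_stick, rubber_stamp, calculator, pen_box from where it was at the start of the episode above 0.03 m).
It also fails if it takes over 58 s, if anything falls off the work surface, if the arm or the gripper's body presses on something with over 40 N, if the wrist force passes 120 N, or if a joint passes its speed limit or range.

### The arm

A 6-joint arm with a two-finger parallel gripper is mounted at the origin on the work surface. World frame = base frame: x ahead of the robot, y to its left, z up, the work surface at z = 0. Lengths are in m, angles in rad, forces in N, time in s.
With the tool pointing down it reaches from about 0.4 to 0.825 m from the base axis. Payload 7 kg.
Tool frame: the origin (TCP) lies midway between the tips of the shut fingers; the grasp point (between the pads) lies arm.hold_point_z behind it (arm.hold_point_z is the distance from the TCP to the grasp point, in m); z points along the fingers, y is the line along which they close (so a half turn about z gives the same grasp; the last joint's range is limited). The gripper opens to 88 mm and grips with 3 to 60 N. Pads are 19 mm wide; open, the fingers measure 130 mm over their backs; the gripper's body (78 mm by 193 mm) begins 47 mm behind the grasp point.
Start: joints at [1.51, 0.359, 0.012, 0, -1.224, -0.288], TCP at [0.231, 0.634, 0.227] pointing down, gripper open.
Joint ranges: [-3.07, 3.07], [-1.43, 2.12], [-1.02, 1.25], [-3.03, 1.67], [-3.05, -0], [-3.03, 3.03]. Speed limits (rad/s): [2.39, 2.39, 3.01, 3.14, 3.14, 3.14].

### API

Orientations are given as [roll, pitch, yaw] about the fixed x, y, z axes, in that order (R = Rz(yaw) Ry(pitch) Rx(roll)).
In Python, from station import arm gives the robot as it stands.
- The arm moves only by the shell command python3 -m crank 'ROWS' [OPENING] [FORCE]. ROWS is JSON, a list that holds one entry, the list of rows, each a list of 4 numbers: the shift along the tool's x, y, z in units of 25 mm (1.0 is 25 mm), then the turn about the tool's z in units of 5 degrees (1.0 is 5 degrees). A call has 1 to 12 rows; each row is the pose to reach, as a shift and turn from the pose commanded when the call began, along the tool's axes at that moment; what a row does not reach only later rows make up. A row lasts 1/8 s, in which the tool goes at most 62.5 mm and 10.7 degrees, less where a joint would pass 70% of its speed; a pose out of reach is approached as far as the arm can. A call with a gripper value outside its range is refused whole. OPENING is the closure, from 0 (fully open) to 1 (shut), set as the call begins (- or left out, the last holds). The fingers move at their own pace and stop on an object; FORCE is the grip in N (left out, the last holds). Time passes only in rows, so rows that repeat a pose let the fingers close. It gives the time, the measured TCP pose, the force, the opening and the grip force at its end, in the units of the state.
- arm.get_state(): the state, without advancing time (a new reading comes with each control period).
- arm.grab_frame(name): name is "side" or "top" or "wrist"; returns (picture, depth): 480x640x3 uint8, red, green, blue; 480x640 float32, m along the optical axis (not along the pixel's ray), 0 where there is no reading.
- arm.get_calibration(name): a dict with "mtx" (3x3 intrinsics, pixels), "k1" (the pictures are not rectified: a ray, as slopes to the right and down, at radius r is drawn at 1 + k1 r^2 times it, then the intrinsics apply), "R" (3x3) and "t" (3): a world point X has camera coordinates R X + t; the wrist camera has in their place "mount" (4x4, takes a point from camera to tool coordinates, whose origin is the TCP and whose axes are the flange's). Camera axes: x right, y down, z forward; pixel columns grow to the right and rows downward; lengths in m; the calibration is good to about 2 mm. A picture is of the moment at which its call begins: read the wrist's pose just before it. get_calibration takes no time and is no camera call.
- arm.job_done(): hands the job in; it is judged then, once.
Trained networks look in the newest picture that a camera, given by its name, has taken for a name from the list of things; names that differ only in an ending like _2 or _b are one class to them, and where a whole thing is asked for, a point or a joint stands for the part that bears it (a point fixed in the world has none). Each returns a list of dicts, best first, with "score" (0 to 1); they miss things now and then, are a little off and sometimes report something else, mostly with a low value. They report only what shows in the picture. A call takes as long as a camera call.
- arm.recognise(thing, camera): "extent" ([left, top, width, height] in pixels, round what is visible of it).
- arm.trace(thing, camera): "mask" (480x640 bool, what is visible of it) and "extent" ([left, top, width, height] in pixels, round what is visible of it).
The state is a dict: "t": time; "q": joint angles; "qd": joint speeds; "joint_efforts": joint torques, N m; "eef_pos": TCP position; "ee_rot": TCP orientation; "force": force on the tool from outside, world axes, zero at the start; "moment": the same for the moment, N m; "width": finger opening in m; "gripper_force": force on a finger pad.
Only numpy, scipy, OpenCV 4.12 (cv2) and the standard library are available. Lean on these libraries where they do the work, as an engineer would, in place of code of your own. Each camera call takes 0.05 s, during which the arm holds its last target. There are 200 camera calls.

## Working session

There is one attempt and no reset: what is moved stays moved. The work goes in short steps, Python scripts to look and compute and a shell command to move; the robot and the scene stay as the last step left them, time stands still between calls to the robot, and variables do not carry over. Pictures are saved under pics/ and viewed, at most 10 in all, crops included, and the job is handed in when it is done.

```bash
ls; mkdir -p pics; cat > h.py <<'E'
import numpy as np, cv2
from station import arm
from scipy.spatial.transform import Rotation as Ro
def frame(n):
    s=arm.get_state(); im,d=arm.grab_frame(n); c=arm.get_calibration(n)
    if n=='wrist':
        T=np.eye(4);T[:3,:3]=Ro.from_euler('xyz',s['ee_rot']).as_matrix();T[:3,3]=s['eef_pos']
        M=T@np.array(c['mount'])
    else:
        M=np.eye(4);R=np.array(c['R']);M[:3,:3]=R.T;M[:3,3]=-R.T@np.array(c['t'])
    return im,d,c,M
def cloud(d,c,M):
    v,u=np.mgrid[:480,:640].astype(np.float64)
    K=np.array(c['mtx']);k=c['k1']
    p=cv2.undistortPoints(np.stack([u.ravel(),v.ravel()],1)[:,None],K,np.array([k,0,0,0,0.]))[:,0]
    z=d.ravel().astype(float)
    X=np.c_[p*z[:,None],z]@M[:3,:3].T+M[:3,3]
    return X.reshape(480,640,3)
def save(im,name): cv2.imwrite('pics/'+name,im[:,:,::-1])
def rect(P):
    "min area rect of xy pts: centre, sizes, yaw of long side"
    (c,(w,h),a)=cv2.minAreaRect((P[:,:2]*1000).astype(np.float32))
    if w<h: w,h,a=h,w,a+90
    a=(a+90)%180-90
    return np.round(np.array(c)/1000,4),round(w,1),round(h,1),round(np.radians(a),3)
E
python3 - <<'E'
from h import *
for n in ['top','side']:
    im,d,c,M=frame(n); save(im,n+'0.png'); X=cloud(d,c,M)
    for t in ['box_lid','index_box','mat','clip_tray','clip','bar_left','stapler','mug','tape_roll','glue_stick','rubber_stamp','calculator','pen_box']:
        r=arm.trace(t,n)
        if not r: print(n,t,None); continue
        r=r[0]; m=r['mask']&(d>0); P=X[m]
        print(n,t,round(r['score'],2),r['extent'],'zmax',np.percentile(P[:,2],98).round(3),'med',np.median(P,0).round(3),rect(P))
s=arm.get_state();print(s['eef_pos'],s['ee_rot'],arm.hold_point_z,s['t'])
E
```

```text
pics
top box_lid 0.47 [211.3, 215.9, 56.1, 56.9] zmax 0.009 med [0.542 0.236 0.003] (array([0.5422, 0.2356]), 167.1, 165.7, np.float64(0.435))
top index_box 0.64 [407.4, 236.7, 4.4, 34.5] zmax 0.032 med [ 0.534 -0.246  0.022] (array([ 0.5159, -0.2454]), 90.2, 2.0, np.float64(-0.028))
top mat 0.82 [210.5, 219.8, 59.4, 48.6] zmax 0.009 med [0.543 0.236 0.003] (array([0.542 , 0.2365]), 166.6, 163.4, np.float64(1.558))
top clip_tray 0.69 [290.7, 197.0, 39.5, 45.9] zmax 0.039 med [0.591 0.028 0.004] (array([0.6072, 0.0301]), 120.5, 91.0, np.float64(-0.21))
top clip 0.56 [299.3, 207.0, 23.0, 20.5] zmax 0.089 med [0.611 0.03  0.067] (array([0.614 , 0.0295]), 53.8, 52.6, np.float64(1.558))
top bar_left 0.7 [303.0, 209.9, 7.2, 16.9] zmax 0.09 med [0.617 0.046 0.068] (array([0.6188, 0.0448]), 54.2, 26.2, np.float64(0.079))
top stapler 0.88 [242.2, 153.5, 13.9, 50.5] zmax 0.049 med [0.728 0.205 0.042] (array([0.7313, 0.2065]), 129.7, 32.7, np.float64(0.072))
top mug 0.91 [367.2, 144.3, 41.9, 32.1] zmax 0.091 med [ 0.773 -0.2    0.033] (array([ 0.7587, -0.1903]), 106.3, 78.2, np.float64(-0.701))
[... 1922 characters left out ...]
09]), 78.6, 77.5, np.float64(-1.554))
side glue_stick 0.6 [216.0, 253.8, 14.8, 37.1] zmax 0.089 med [0.391 0.091 0.051] (array([0.3932, 0.0958]), 23.7, 22.7, np.float64(0.422))
side rubber_stamp 0.78 [261.1, 318.6, 19.3, 29.2] zmax 0.063 med [ 0.392 -0.099  0.018] (array([ 0.407, -0.07 ]), 89.2, 33.5, np.float64(1.05))
side calculator 0.56 [465.5, 347.5, 75.4, 36.7] zmax 0.273 med [ 0.689 -0.404  0.017] (array([ 0.5903, -0.4394]), 345.0, 97.1, np.float64(0.321))
side pen_box 0.61 [241.6, 142.0, 22.2, 50.4] zmax 0.126 med [0.654 0.408 0.063] (array([0.6842, 0.4392]), 120.6, 48.9, np.float64(0.768))
[0.23070098 0.63432473 0.22654752] [ 3.14157154e+00 -8.70799974e-07 -3.48810403e-01] 0.0188 1.4
```

```bash
python3 - <<'E'
from h import *
S=[]
for n in ['top','side']:
    im,d,c,M=frame(n); X=cloud(d,c,M)
    if n=='top': save(im,'top1.png')
    ok=(d>0)&(X[...,0]>.38)&(X[...,0]<.68)&(X[...,1]<-.13)&(X[...,1]>-.37)
    P=X[ok]
    t=P[(P[:,2]>.09)&(P[:,2]<.11)]; r=P[(P[:,2]>.128)&(P[:,2]<.15)]
    print(n,'lidtop',len(t),np.median(t[:,2]) if len(t) else 0,rect(t)); print('ridge',len(r),np.median(r[:,2]),rect(r))
    ok=(d>0)&(X[...,0]>.55)&(X[...,0]<.67)&(X[...,1]<.09)&(X[...,1]>-.03)&(X[...,2]>.077)&(X[...,2]<.1)
    b=X[ok]; print('bars',len(b),rect(b),b.mean(0),b[:,2].max())
    l=cv2.fitLine(t[:,:2].astype(np.float32),cv2.DIST_L2,0,.01,.01).ravel();print(l)
E
```

```text
top lidtop 1261 0.10283078750325991 (array([ 0.4985, -0.2831]), 127.4, 79.6, np.float64(-0.018))
ridge 170 0.1359937071302112 (array([ 0.4991, -0.2813]), 59.5, 17.6, np.float64(-0.03))
bars 134 (array([0.6108, 0.0301]), 53.8, 49.4, np.float64(1.51)) [0.61027143 0.02982713 0.08471835] 0.0927980671026225
[ 0.9997829  -0.02083525  0.4982485  -0.2823728 ]
side lidtop 2717 0.10222258976302745 (array([ 0.4988, -0.2858]), 129.6, 82.1, np.float64(-0.032))
ridge 393 0.1357092546697195 (array([ 0.498 , -0.2862]), 59.9, 19.1, np.float64(-0.031))
bars 180 (array([0.61  , 0.0277]), 54.8, 47.6, np.float64(1.499)) [0.60864411 0.02581408 0.08279204] 0.08715367936492058
[ 0.9899456  -0.1414485   0.48943135 -0.29373568]
```

View pics/top1.png

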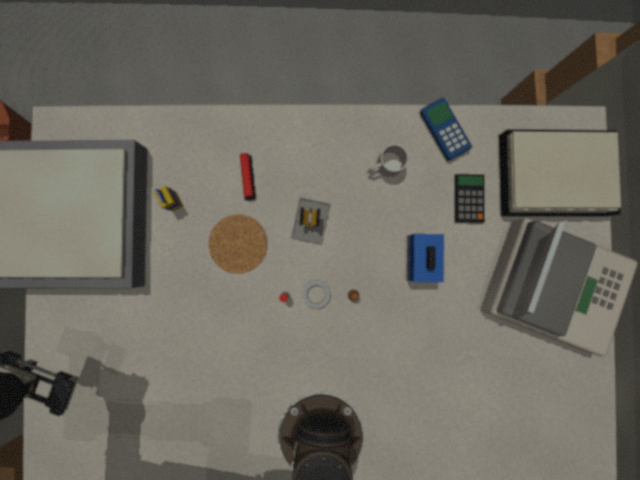

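View pics/side0.png

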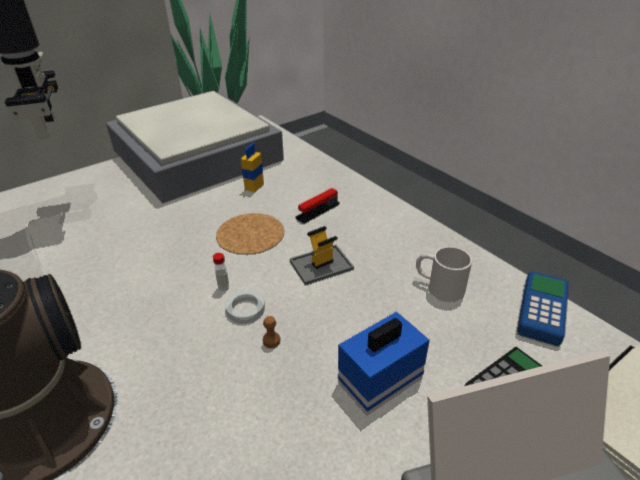

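```bash
cat >> h.py <<'E'
def go(*W, s=None):
    s=s or arm.get_state(); p=np.array(s['eef_pos']); R=Ro.from_euler('xyz',s['ee_rot']); yaw=s['ee_rot'][2]
    print('at',np.round(p,4),np.round(s['ee_rot'],3),'w',round(s['width'],4),'f',np.round(s['force'],1),'g',s['gripper_force'],'t',s['t'])
    for w in W:
        d=R.inv().apply(np.array(w[:3])-p)/.025
        a=(w[3]-yaw+np.pi)%(2*np.pi)-np.pi
        print(w,np.round(d,2).tolist(),round(-np.degrees(a)/5,2))
E
python3 -c "
from h import *
go((.5,.25,.26,-.03),(.498,-.2835,.26,-.03))"
```

```text
at [0.2307 0.6343 0.2266] [-3.142  0.    -0.349] w 0.0873 f [-0.7  1.   0.2] g 0.0 t 1.5
(0.5, 0.25, 0.26, -0.03) [15.38, 10.77, -1.34] -3.65
(0.498, -0.2835, 0.26, -0.03) [22.59, 30.85, -1.34] -3.65
```

```bash
python3 -m crank '[[[15.38,10.77,-1.34,-3.65],[15.38,10.77,-1.34,-3.65],[15.38,10.77,-1.34,-3.65],[15.38,10.77,-1.34,-3.65],[15.38,10.77,-1.34,-3.65],[15.38,10.77,-1.34,-3.65],[15.38,10.77,-1.34,-3.65],[22.59,30.85,-1.34,-3.65],[22.59,30.85,-1.34,-3.65],[22.59,30.85,-1.34,-3.65],[22.59,30.85,-1.34,-3.65],[22.59,30.85,-1.34,-3.65]]]' 0; python3 -c "
from h import *
go((.498,-.2835,.26,-.03))"
```

```text
t: 3.0
eef_pos: [0.4902, -0.0373, 0.2595]
ee_rot: [-3.141, -0.001, -0.03]
force: [1.5, 0.6, 0.4]
width: 0.0875
gripper_force: 0.0
at [ 0.4902 -0.0373  0.2595] [-3.141e+00 -1.000e-03 -3.000e-02] w 0.0875 f [1.5 0.6 0.4] g 0.0 t 3.0
(0.498, -0.2835, 0.26, -0.03) [0.61, 9.83, -0.02] 0.0
```

```bash
python3 -m crank '[[[0.4,9.4,0,0],[0.4,9.4,0,0],[0.4,9.4,0,0],[0.4,9.4,0,0],[0.4,9.4,0,0],[0.4,9.4,0,0]]]'; python3 - <<'E'
from h import *
im,d,c,M=frame('wrist'); save(im,'w1.png'); X=cloud(d,c,M); P=X[(d>0)]
P=P[(abs(P[:,0]-.5)<.12)&(abs(P[:,1]+.28)<.1)]
t=P[(P[:,2]>.092)&(P[:,2]<.113)]; r=P[(P[:,2]>.125)&(P[:,2]<.145)]
for q in (t,r): print(len(q),np.median(q[:,2]),rect(q))
c=rect(r)[0]; go((*c,.108,rect(r)[3]))
E
```

```text
t: 3.75
eef_pos: [0.4931, -0.2706, 0.2588]
ee_rot: [-3.141, 0.0, -0.031]
force: [-0.2, -0.6, -0.1]
width: 0.0877
gripper_force: 0.0
14406 0.10350414704563826 (array([ 0.5006, -0.2858]), 127.9, 79.9, np.float64(-0.031))
2195 0.13732532209897053 (array([ 0.5004, -0.2862]), 59.7, 18.0, np.float64(-0.028))
at [ 0.4933 -0.2701  0.259 ] [-3.141 -0.    -0.03 ] w 0.0877 f [ 0.2 -0.7 -0.9] g 0.0 t 3.8
(np.float64(0.5004), np.float64(-0.2862), 0.108, np.float64(-0.028)) [0.3, 0.64, 6.04] -0.02
```

View pics/w1.png

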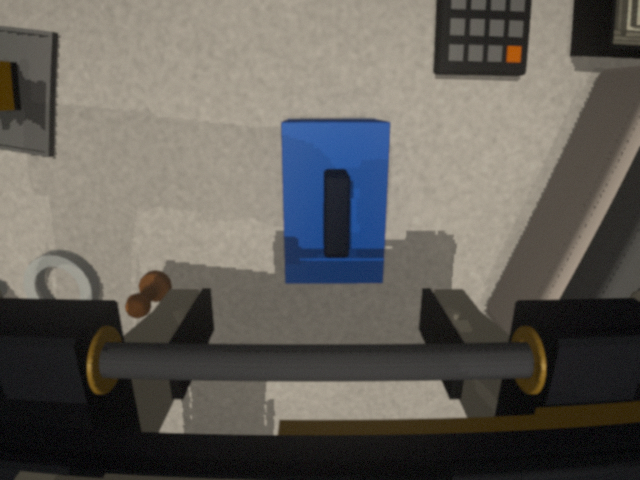

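The wrist view shows the lid (px 282–390, 118–283) with the black ridge at (337,213), matching the depth fit.

```bash
python3 -m crank '[[[0.3,0.64,2,0],[0.3,0.64,4,0],[0.3,0.64,5.4,0],[0.3,0.64,6.04,0],[0.3,0.64,6.04,0]]]' 0; python3 -m crank '[[[0,0,0,0],[0,0,0,0],[0,0,0,0],[0,0,0,0],[0,0,0,0]]]' 1 30;  python3 -c "
from h import *
go((.5004,-.2862,.23,-.03))"
```

```text
t: 4.42
eef_pos: [0.5004, -0.2861, 0.1079]
ee_rot: [-3.142, 0.001, -0.029]
force: [0.6, 0.5, 0.0]
width: 0.0875
gripper_force: 0.0
t: 5.05
eef_pos: [0.5003, -0.2869, 0.1081]
ee_rot: [3.142, -0.0, -0.03]
force: [0.3, 0.0, -0.4]
width: 0.0429
gripper_force: 0.0
at [ 0.5003 -0.2869  0.1081] [ 3.142 -0.    -0.03 ] w 0.0429 f [ 0.3  0.  -0.4] g 0.0 t 5.05
(0.5004, -0.2862, 0.23, -0.03) [0.0, -0.03, -4.87] -0.0
```

```bash
python3 -m crank '[[[0,0,0,0],[0,0,0,0],[0,0,0,0],[0,0,0,0],[0,0,0,0]]]'; python3 -m crank '[[[0,0,-0.3,0],[0,0,-0.9,0],[0,0,-1.8,0],[0,0,-2.8,0],[0,0,-3.8,0],[0,0,-5,0],[0,0,-5,0]]]';  python3 - <<'E'
from h import *
go((.542,.2365,.23,-.03),(.5,-.02,.26,-.03))
E
```

```text
t: 5.68
eef_pos: [0.5001, -0.2868, 0.1078]
ee_rot: [-3.141, 0.0, -0.03]
force: [-0.6, -0.4, -1.9]
width: 0.0177
gripper_force: 30.0
t: 6.55
eef_pos: [0.5018, -0.2875, 0.237]
ee_rot: [3.14, -0.006, -0.03]
force: [0.5, 0.2, -2.7]
width: 0.0175
gripper_force: 30.0
at [ 0.5018 -0.2875  0.237 ] [ 3.14  -0.006 -0.03 ] w 0.0175 f [ 0.5  0.2 -2.7] g 29.990133047103882 t 6.55
(0.542, 0.2365, 0.23, -0.03) [0.98, -21.0, 0.25] 0.0
(0.5, -0.02, 0.26, -0.03) [-0.39, -10.69, -0.94] 0.0
```

```bash
python3 -m crank '[[[0.05,-1,-0.2,0],[0.15,-3,-0.2,0],[0.25,-5.2,-0.2,0],[0.35,-7.5,-0.2,0],[0.45,-9.8,-0.2,0],[0.55,-12.1,-0.2,0],[0.65,-14.4,-0.2,0],[0.8,-16.7,-0.2,0],[0.9,-18.8,-0.2,0],[0.98,-20.3,-0.2,0],[0.98,-21,-0.2,0],[0.98,-21,-0.2,0]]]'; python3 - <<'E'
from h import *
im,d,c,M=frame('top'); X=cloud(d,c,M); save(im,'top2.png')
P=X[(d>0)]; P=P[(abs(P[:,0]-.54)<.12)&(abs(P[:,1]-.236)<.1)&(P[:,2]>.01)]
print(np.percentile(P[:,2],[5,50,95]))
go((.542,.2365,.1,-.03),(.542,.2365,.073,-.03))
E
```

```text
t: 8.05
eef_pos: [0.5404, 0.2378, 0.2376]
ee_rot: [3.141, 0.001, -0.029]
force: [-0.0, -0.3, -1.5]
width: 0.0174
gripper_force: 30.0
[0.23413525 0.656277   0.67982599]
at [0.5404 0.2369 0.2378] [ 3.141e+00  1.000e-03 -3.000e-02] w 0.0183 f [-0.4 -0.4 -2.3] g 29.990161657333374 t 8.1
(0.542, 0.2365, 0.1, -0.03) [0.07, 0.01, 5.51] 0.0
(0.542, 0.2365, 0.073, -0.03) [0.07, 0.01, 6.59] 0.0
```

```bash
python3 -m crank '[[[0.07,0,1,0],[0.07,0,2.5,0],[0.07,0,4,0],[0.07,0,5.3,0],[0.07,0,6.1,0],[0.07,0,6.4,0],[0.07,0,6.5,0],[0.07,0,6.58,0],[0.07,0,6.58,0]]]'; python3 -c "
from h import *
go((.542,.2365,.0715,-.03))"
```

```text
t: 9.22
eef_pos: [0.5427, 0.2373, 0.0742]
ee_rot: [-3.141, -0.001, -0.03]
force: [-0.2, -0.5, -2.2]
width: 0.0177
gripper_force: 30.0
at [0.5427 0.2373 0.0742] [-3.141e+00 -1.000e-03 -3.000e-02] w 0.0177 f [-0.2 -0.5 -2.2] g 29.990239441394806 t 9.225
(0.542, 0.2365, 0.0715, -0.03) [-0.03, 0.03, 0.11] -0.0
```

```bash
python3 -m crank '[[[0,0,0.04,0],[0,0,0.08,0],[0,0,0.1,0],[0,0,0.1,0]]]'; python3 -c "
from h import *
go()"
```

```text
t: 9.72
eef_pos: [0.5425, 0.2373, 0.0714]
ee_rot: [-3.141, -0.0, -0.03]
force: [-2.2, 0.5, 2.4]
width: 0.0179
gripper_force: 30.0
at [0.5425 0.2373 0.0714] [-3.141 -0.    -0.03 ] w 0.0179 f [-2.2  0.5  2.4] g 29.995620846748352 t 9.725
```

```bash
python3 -m crank '[[[0,0,0,0],[0,0,0,0],[0,0,0,0],[0,0,0,0],[0,0,0,0],[0,0,0,0],[0,0,-1,0],[0,0,-3,0],[0,0,-5,0],[0,0,-7,0],[0,0,-7,0]]]' 0; python3 - <<'E'
from h import *
im,d,c,M=frame('wrist'); X=cloud(d,c,M); save(im,'w2.png')
P=X[(d>0)]; P=P[(abs(P[:,0]-.54)<.12)&(abs(P[:,1]-.236)<.1)]
t=P[(P[:,2]>.057)&(P[:,2]<.08)]; r=P[(P[:,2]>.09)&(P[:,2]<.112)]
for q in (t,r): print(len(q),np.median(q[:,2]),rect(q))
go((.611,.0295,.22,-.06))
E
```

```text
t: 11.1
eef_pos: [0.5444, 0.2383, 0.251]
ee_rot: [-3.137, -0.007, -0.03]
force: [0.1, -0.5, -1.6]
width: 0.0876
gripper_force: 0.0
12081 0.06753654668510067 (array([0.5426, 0.2365]), 127.8, 79.7, np.float64(-0.028))
1784 0.10135866332731591 (array([0.5426, 0.2363]), 59.4, 17.7, np.float64(-0.024))
at [0.5432 0.2377 0.2482] [-3.139e+00 -3.000e-03 -3.000e-02] w 0.0877 f [ 0.   0.5 -0.3] g 0.0 t 11.15
(0.611, 0.0295, 0.22, -0.06) [2.96, 8.25, 1.11] 0.34
```

```bash
python3 -m crank '[[[0.5,1.5,0,0.3],[1.3,3.8,0.3,0.3],[2.2,6.1,0.8,0.3],[2.7,8.2,1.1,0.3],[2.7,8.2,1.1,0.3],[2.7,8.2,1.1,0.3]]]' 0; python3 - <<'E'
from h import *
im,d,c,M=frame('wrist'); X=cloud(d,c,M); save(im,'w3.png')
P=X[(d>0)]; P=P[(abs(P[:,0]-.61)<.05)&(abs(P[:,1]-.03)<.045)]
b=P[P[:,2]>.07]; print(len(b),rect(b),np.percentile(b[:,2],[50,98]))
for s in (b[b[:,1]>.03],b[b[:,1]<.03]): s=s[s[:,2]>.078];print(rect(s), s.mean(0))
for t in ['bar_left','bar_right','clip']:
    for r in arm.trace(t,'wrist')[:2]: print(t,r['score'],r['extent'],rect(X[r['mask']&(d>0)&(X[...,2]>.07)]))
go((*rect(b)[0],.22,rect(b)[3]))
E
```

```text
t: 11.9
eef_pos: [0.6033, 0.0298, 0.2174]
ee_rot: [3.141, 0.002, -0.058]
force: [-0.1, 0.8, -0.3]
width: 0.0878
gripper_force: 0.0
50219 (array([0.613 , 0.0308]), 96.1, 53.7, np.float64(1.437)) [0.31213443 0.32544244]
(array([0.6158, 0.0568]), 51.4, 48.1, np.float64(-0.212)) [0.6307289  0.05547926 0.29890503]
(array([0.6108, 0.0075]), 51.9, 45.0, np.float64(0.0)) [0.62764319 0.00695427 0.30243983]
bar_left 0.87 [278.9, 165.7, 33.9, 76.3] (array([0.6133, 0.0493]), 49.1, 13.3, np.float64(-0.07))
bar_right 0.64 [321.2, 166.6, 30.9, 83.0] (array([0.6103, 0.0085]), 48.0, 12.9, np.float64(-0.074))
bar_right 0.46 [276.0, 164.3, 36.6, 78.5] (array([0.6133, 0.0493]), 49.1, 13.3, np.float64(-0.07))
clip 0.75 [277.6, 165.2, 72.9, 83.6] (array([0.6115, 0.029 ]), 54.1, 49.7, np.float64(1.494))
at [0.6036 0.0313 0.2185] [-3.141 -0.    -0.055] w 0.0874 f [0.4 0.9 0.1] g 0.0 t 12.1
(np.float64(0.613), np.float64(0.0308), 0.22, np.float64(1.437)) [0.38, -0.0, -0.06] -17.1
```

View pics/w3.png

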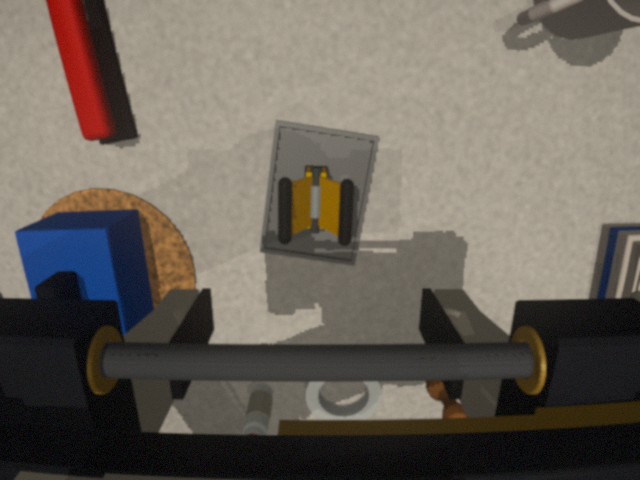

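The wrist view shows the clip in its tray with black bars at columns ~285 and ~347, rows 167–245, in line with the network fits. Centre is (0.6115, 0.029), yaw −0.073.

```bash
python3 -c "
from h import *
go((.6117,.029,.13,-.073),(.6117,.029,.0645,-.073))"
```

```text
at [0.6036 0.0313 0.2185] [-3.141 -0.    -0.055] w 0.0874 f [0.4 0.9 0.1] g 0.0 t 12.1
(0.6117, 0.029, 0.13, -0.073) [0.33, 0.07, 3.54] 0.21
(0.6117, 0.029, 0.0645, -0.073) [0.33, 0.07, 6.16] 0.21
```

```bash
python3 -m crank '[[[0.2,0.05,1.5,0.2],[0.33,0.07,3.2,0.2],[0.33,0.07,4.5,0.2],[0.33,0.07,5.5,0.2],[0.33,0.07,6.1,0.2],[0.33,0.07,6.16,0.2],[0.33,0.07,6.16,0.2]]]' 0; python3 - <<'E'
from h import *
go((.6117,.029,.0645,-.073))
im,d,c,M=frame('wrist'); save(im,'w4.png')
E
```

```text
t: 12.98
eef_pos: [0.6125, 0.0284, 0.0655]
ee_rot: [-3.141, -0.001, -0.073]
force: [0.1, -0.2, -0.8]
width: 0.0877
gripper_force: 0.0
at [0.6125 0.0284 0.0655] [-3.141e+00 -1.000e-03 -7.300e-02] w 0.0877 f [ 0.1 -0.2 -0.8] g 0.0 t 12.975
(0.6117, 0.029, 0.0645, -0.073) [-0.03, -0.02, 0.04] -0.0
```

View pics/w4.png

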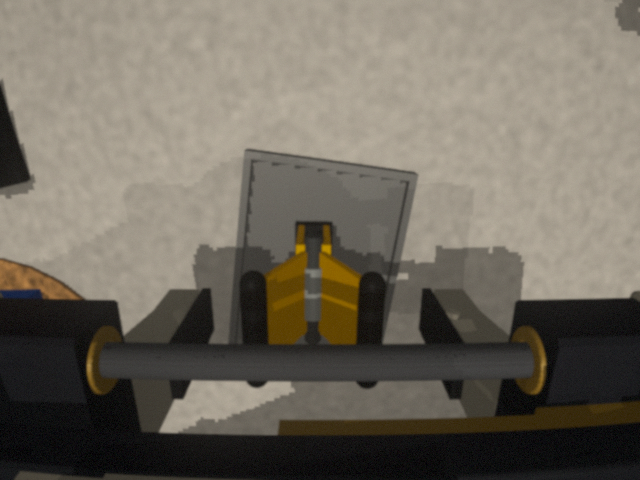

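Bars (columns 255 and 370) lie centred between the fingers (212, 422). Squeezing.

```bash
python3 -m crank '[[[0,0,0,0],[0,0,0,0],[0,0,0,0],[0,0,0,0],[0,0,0,0],[0,0,0,0],[0,0,0,0],[0,0,0,0],[0,0,0,0],[0,0,0,0]]]' 1 25; python3 - <<'E'
from h import *
go()
im,d,c,M=frame('wrist'); save(im,'w5.png')
E
```

```text
t: 14.28
eef_pos: [0.6138, 0.0281, 0.0674]
ee_rot: [-3.141, -0.004, -0.073]
force: [-2.8, -0.6, 17.1]
width: 0.0253
gripper_force: 25.0
at [0.6138 0.0281 0.0674] [-3.141 -0.004 -0.073] w 0.0253 f [-2.8 -0.6 17.1] g 25.002779960632324 t 14.275
```

View pics/w5.png

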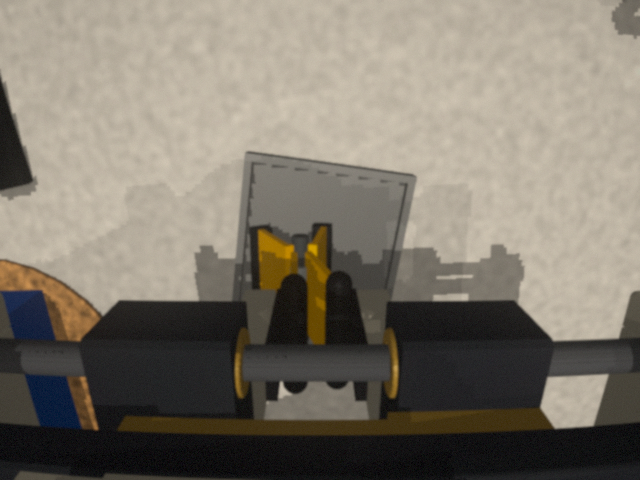

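The clip is open at its stop (bars at columns 293 and 340), but leans a little: the jaws (265, 320) are centred left of the bars. I'll lift and measure the lean.

```bash
python3 -m crank '[[[0,0,-0.2,0],[0,0,-0.6,0],[0,0,-1.5,0],[0,0,-3,0],[0,0,-4.5,0],[0,0,-6,0],[0,0,-7,0],[0,0,-7,0],[0,0,-7,0]]]'; python3 - <<'E'
from h import *
go()
im,d,c,M=frame('wrist'); a=im.copy(); X=cloud(d,c,M)
im2,d2,c2,M2=frame('side'); e=[int(v) for v in (arm.recognise('clip','side') or [{'extent':[250,150,120,100]}])[0]['extent']]; print(e)
x0=max(0,e[0]-30);y0=max(0,e[1]-40)
crop=cv2.resize(im2[y0:y0+120,x0:x0+100],(400,480),interpolation=cv2.INTER_CUBIC)
save(np.hstack([cv2.resize(a[150:420,160:480],(400,338)).copy() if 0 else cv2.resize(a[180:420,220:420],(400,480)),crop]),'lift.png')
E
```

```text
t: 15.45
eef_pos: [0.6112, 0.0279, 0.2386]
ee_rot: [3.142, 0.001, -0.074]
force: [-1.0, -0.6, -1.6]
width: 0.0252
gripper_force: 25.0
at [0.6112 0.0279 0.2386] [ 3.142e+00  1.000e-03 -7.400e-02] w 0.0252 f [-1.  -0.6 -1.6] g 24.996803998947144 t 15.45
[224, 291, 39, 32]
```

View pics/lift.png

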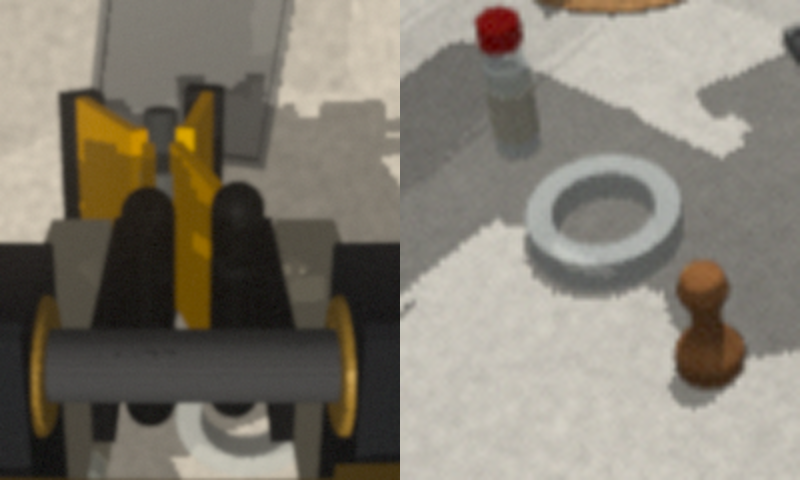

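```bash
python3 - <<'E'
from h import *
im,d,c,M=frame('wrist'); X=cloud(d,c,M); s=arm.get_state()
T=Ro.from_euler('xyz',s['ee_rot']); Q=T.inv().apply(X.reshape(-1,3)-s['eef_pos']).reshape(480,640,3)*1000
# tool-frame points mm along a few rows
for v in (227,235,245,255,265,275,285,300,320):
    print(v,[(u,*Q[v,u].round().astype(int).tolist()) for u in range(246,350,5) if d[v,u]>0 and Q[v,u,2]<90])
for t in ['bar_left','bar_right','jaw_left','jaw_right','clip']:
    for r in arm.trace(t,'wrist')[:2]:
        m=r['mask']&(d>0); print(t,round(r['score'],2),np.round(r['extent']),np.median(Q[m],0).round(1),np.percentile(Q[m],[3,97],0).round().tolist())
E
```

```text
227 [(251, 21, -33, 54), (256, 21, -31, 53), (261, 21, -28, 53), (266, 21, -25, 52), (271, 21, -23, 53), (316, 20, 1, 57), (321, 21, 3, 54), (326, 21, 6, 54), (331, 19, 9, 59)]
235 [(251, 17, -34, 53), (256, 18, -30, 48), (261, 19, -27, 45), (266, 21, -24, 40), (271, 21, -21, 39), (296, 26, -8, 24), (301, 25, -6, 25), (306, 26, -4, 24), (316, 21, 1, 38), (321, 21, 3, 39), (326, 16, 6, 55), (331, 15, 9, 60)]
245 [(251, 10, -34, 55), (256, 13, -30, 48), (261, 13, -28, 46), (266, 15, -24, 42), (271, 17, -21, 35), (276, 19, -18, 29), (281, 20, -15, 25), (286, 22, -13, 22), (291, 21, -11, 22), (296, 22, -8, 22), (301, 22, -6, 21), (306, 22, -4, 21), (311, 21, -2, 24), (316, 21, 1, 23), (321, 17, 3, 35), (326, 11, 6, 54), (331, 9, 9, 60)]
255 [(251, 5, -34, 53), (256, 7, -31, 47), (261, 8, -28, 47), (266, 10, -24, 40), (271, 12, -21, 36), (276, 14, -18, 30), (281, 16, -15, 24), (286, 17, -13, 21), (291, 19, -10, 16), (296, 19, -8, 17), (301, 17, -6, 21), (306, 17, -4, 20), (311, 18, -1, 18), (316, 17, 1, 21), (321, 12, 3, 35), (326, 5, 6, 54), (331, 3, 9, 59)]
265 [(251, -1, -35, 56), (256
[... 1983 characters left out ...]
r_right 0.79 [305. 221.  46. 168.] [10.1  4.7 -2.2] [[-17.0, -3.0, -21.0], [23.0, 12.0, 57.0]]
bar_right 0.54 [249. 222.  60. 172.] [ 11.1 -11.6  20.2] [[-20.0, -33.0, -24.0], [23.0, -3.0, 53.0]]
jaw_left 0.95 [247. 224.  63. 168.] [ 11.  -11.6  20.7] [[-21.0, -34.0, -24.0], [23.0, -3.0, 54.0]]
jaw_left 0.47 [ 30. 211. 127. 127.] [ -52.1 -194.2  171.2] [[-97.0, -241.0, 137.0], [-19.0, -163.0, 229.0]]
jaw_right 0.94 [310. 223.  42. 164.] [10.   4.9 -2.2] [[-21.0, -3.0, -21.0], [23.0, 13.0, 59.0]]
jaw_right 0.2 [267. 401.  10.  18.] [-212.9  -46.9  191.4] [[-220.0, -51.0, 177.0], [-209.0, -44.0, 205.0]]
clip 0.7 [247. 223. 103. 171.] [11.  -3.7  3.1] [[-22.0, -32.0, -24.0], [24.0, 12.0, 59.0]]
```

Tool-frame depth gives a lean of about 0.18 rad (within the 0.3 limit). The jaw midpoint is at tool y −13.7 mm and the tips are 60–65 mm below the TCP, 25 mm apart. I'll move over the divider with that offset.

```bash
python3 -c "
from h import *
go((.5,-.2998,.2386,-.028))"
```

```text
at [0.6118 0.028  0.2392] [ 3.141  0.    -0.074] w 0.025 f [-0.1 -0.2 -1.7] g 24.996896982192993 t 15.9
(0.5, -0.2998, 0.2386, -0.028) [-3.49, 13.4, 0.03] -0.53
```

```bash
python3 -m crank '[[[-0.2,0.8,0,-0.1],[-0.6,2.2,0,-0.2],[-1.1,4,0,-0.3],[-1.6,6,0,-0.53],[-2.1,8,0,-0.53],[-2.6,10,0,-0.53],[-3.1,11.8,0,-0.53],[-3.4,13,0,-0.53],[-3.49,13.4,0,-0.53],[-3.49,13.4,0,-0.53],[-3.49,13.4,0,-0.53],[-3.49,13.4,0,-0.53]]]'; cat > look.py <<'E'
from h import *
import sys
im,d,c,M=frame('wrist'); X=cloud(d,c,M); s=arm.get_state(); go()
T=Ro.from_euler('xyz',s['ee_rot']); Q=T.inv().apply(X.reshape(-1,3)-s['eef_pos']).reshape(480,640,3)*1000
i=im.astype(int); red=(i[...,0]>80)&(i[...,0]>2*i[...,1])&(i[...,0]>2*i[...,2])&(d>0)&(abs(X[...,0]-.5)<.09)&(abs(X[...,1]+.286)<.06)
P=X[red]; q=Q[red]; top=P[:,2]>.094
print('red',red.sum(),'world',rect(P[top]),np.median(P[top,2]),'tool y',np.percentile(q[top][:,1],[3,50,97]).round(1),'x',np.percentile(q[top][:,0],[2,98]).round(1),'z',np.percentile(q[top][:,2],[5,50]).round(1))
for v in (235,250,265): print(v,[(u,*Q[v,u].round().astype(int).tolist()) for u in range(246,350,8) if d[v,u]>0 and Q[v,u,2]<70])
jl=(Q[...,2]>30)&(Q[...,2]<62)&(abs(Q[...,0])<20)&(d>0)&~red&(abs(Q[...,1]+13)<26)
print('jaw outer y',np.percentile(Q[jl][:,1],[1,99]).round(1))
im2,d2,c2,M2=frame('side')
save(np.hstack([cv2.resize(im[180:420,220:420],(400,480)),cv2.resize(im2[250:430,320:470],(400,480),interpolation=cv2.INTER_CUBIC)]),sys.argv[1])
E
python3 look.py hov.png
```

```text
t: 17.4
eef_pos: [0.5005, -0.2988, 0.2396]
ee_rot: [-3.142, -0.0, -0.026]
force: [-0.1, -0.2, -1.0]
width: 0.0251
gripper_force: 25.0
at [ 0.5005 -0.2989  0.2396] [-3.142 -0.    -0.026] w 0.0252 f [ 0.1  0.6 -1.1] g 24.996798634529114 t 17.45
red 460 world (array([ 0.5223, -0.287 ]), 59.9, 3.1, np.float64(-0.037)) 0.0976866116197101 tool y [-14.  -12.3 -10.7] x [-6.9 50.8] z [140.9 141.9]
235 [(254, 18, -31, 49), (262, 19, -27, 44), (270, 21, -22, 39), (294, 26, -9, 24), (302, 26, -6, 24), (318, 21, 2, 38), (326, 17, 6, 53)]
250 [(254, 9, -32, 50), (262, 11, -27, 45), (270, 14, -22, 37), (278, 17, -17, 28), (286, 20, -13, 20), (294, 19, -9, 23), (302, 19, -6, 23), (310, 19, -2, 23), (318, 18, 2, 27), (326, 8, 6, 54)]
265 [(254, 1, -32, 50), (262, 3, -28, 46), (270, 6, -22, 36), (278, 10, -17, 27), (286, 13, -13, 20), (294, 20, -8, 2), (302, 12, -6, 21), (310, 15, -2, 14), (318, 19, 1, 3), (326, -1, 6, 54)]
jaw outer y [-34.7   9. ]
```

View pics/hov.png

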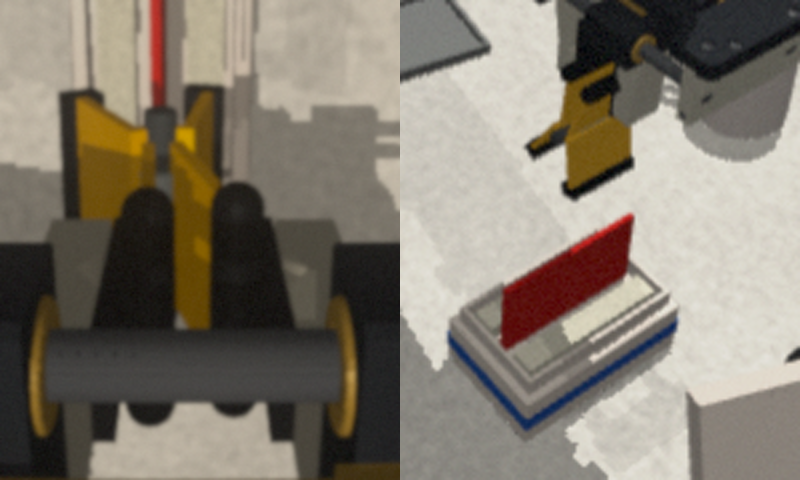

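The divider (tool y −12.3 mm) sits between the gaping jaws (outer faces −35 and +9, mid −13). Lowering.

```bash
python3 -m crank '[[[0,0.03,0.5,0],[0,0.03,1.3,0],[0,0.03,2,0],[0,0.03,2.5,0],[0,0.03,2.9,0],[0,0.03,3.2,0],[0,0.03,3.5,0],[0,0.03,3.7,0],[0,0.03,3.78,0],[0,0.03,3.78,0],[0,0.03,3.78,0],[0,0.03,3.78,0]]]'; python3 look.py end.png
```

```text
t: 19.0
eef_pos: [0.5002, -0.3005, 0.1453]
ee_rot: [3.142, -0.0, -0.028]
force: [-0.5, 0.4, -2.3]
width: 0.0251
gripper_force: 25.0
at [ 0.5002 -0.3005  0.1452] [ 3.142 -0.    -0.028] w 0.0251 f [-0.2  0.5 -1.2] g 24.996794164180756 t 19.05
red 677 world (array([ 0.5337, -0.2871]), 36.9, 3.9, np.float64(-0.03)) 0.09756120008087504 tool y [-16.1 -14.2 -12.4] x [15.8 51.3] z [46.6 47.7]
235 [(254, 18, -31, 49), (262, 19, -27, 45), (270, 21, -22, 38), (286, 18, -15, 48), (294, 25, -9, 25), (302, 26, -6, 24), (318, 21, 2, 39), (326, 17, 6, 53)]
250 [(254, 10, -32, 49), (262, 11, -27, 46), (270, 14, -22, 36), (278, 17, -17, 29), (286, 20, -13, 20), (294, 20, -9, 21), (302, 20, -6, 21), (310, 19, -2, 24), (318, 18, 2, 25), (326, 8, 6, 55)]
265 [(254, 1, -33, 51), (262, 3, -27, 45), (270, 6, -22, 36), (278, 10, -17, 27), (286, 13, -13, 20), (294, 19, -8, 4), (302, 12, -6, 21), (310, 15, -2, 14), (318, 19, 2, 4), (326, -1, 6, 55)]
jaw outer y [-34.7   9. ]
```

View pics/end.png

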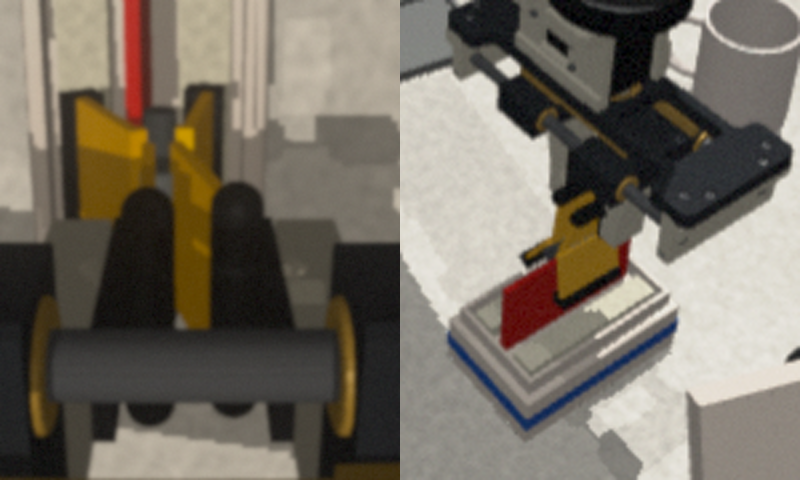

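The jaws straddle the divider (tool y −14 against jaw mid −13), about 15 mm down. The wrist force is unchanged from free carrying. Handing in.

```bash
python3 -c "
from station import arm
print(arm.job_done())"
```

```text
the job is handed in; nothing more can be done
None
```

I handed the job in at about 19 s: the lid is upright on the cork mat, and the clip is held squeezed open over the middle of the red divider, about 15 mm down and not touching it. The clip leans about 0.18 rad (the limit is 0.3), and no verdict was shown.

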